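# Snap the cap onto the last bottle and lift it by the cap

### The arm

A 6-joint arm with a two-finger parallel gripper is mounted at the origin on a cart in front of the work surface, level with it; the furniture and walls round the work are solid. World frame = base frame: x ahead of the robot, y to its left, z up, the work surface at z = 0. Lengths are in m, angles in rad, forces in N, time in s.
With the tool pointing down it reaches from about 0.35 to 0.85 m from the base axis. Payload 8.1 kg.
Tool frame: the origin (TCP) lies at the very end of the fingers, on their centre line; the grasp point (between the pads) lies 19 mm behind it; z points along the fingers, y is the direction in which the jaws open and shut (so a half turn about z gives the same grasp; the last joint's range is limited). The gripper opens to 85 mm and grips with 20 to 120 N. Pads are 22 mm wide; open, the fingers measure 114 mm over their backs; the gripper's body (76 mm by 85 mm) begins 54 mm behind the grasp point. The pads swing forward as they close: fully open they stand 13 mm farther back than shut.
Start: joints at [1.098, 0.13, 1.488, -0, 1.523, -0.085], TCP at [0.227, 0.555, 0.231] pointing down, gripper open.
Joint ranges: [-2.96, 2.96], [-0.89, 2.26], [0.02, 2.5], [-1.34, 4.48], [0, 2.73], [-2.66, 2.66]. Speed limits (rad/s): [2.39, 2.39, 2.79, 3.14, 3.14, 3.14].

### API

Orientations are given as a unit quaternion [w, x, y, z].
In Python, from bench import r gives the robot as it stands. The module is installed in compiled form; this text tells all that it offers.
- The arm moves only by the tool play_rows, never from a script. Its argument "increments" is one flat list of numbers, 7 for each row, row after row: the opening, from 0 (shut) to 1 (fully open), then the shift along the tool's x, y, z in mm, then the turn, a rotation vector about the tool's x, y, z in rad. A call has 1 to 20 rows; each row is the pose to reach, as a shift and turn from the pose commanded when the call began, along the tool's axes at that moment; what a row does not reach only later rows make up. A row lasts 1/8 s, in which the tool goes at most 62.5 mm and 10.7 degrees, less where a joint would pass 70% of its speed; a pose out of reach is approached as far as the arm can. A call with a gripper value outside its range is refused whole. The fingers move at their own pace and stop on an object; "force" is the grip in N (left out, the last holds). Time passes only in rows, so rows that repeat a pose let the fingers close. It gives the time, the measured TCP pose, the force and the opening at its end, in the units of the state.
- r.get_obs(): the state, without advancing time (a new reading comes with each control period).
- r.capture(name): name is "scene" or "top" or "wrist"; returns a dict with "img" (480x640x3 uint8, red, green, blue), "range_z" (480x640 float32, m along the optical axis (not along the pixel's ray), 0 where there is no reading), "K" (3x3 intrinsics, pixels), "dist" ([k1, k2, p1, p2, k3] as OpenCV has them; the pictures are not rectified), "extrinsics" (4x4, takes a point from camera to world coordinates); the wrist camera has in their place "mount" (4x4, takes a point from camera to tool coordinates, whose origin is the TCP and whose axes are the flange's). Camera axes: x right, y down, z forward; pixel columns grow to the right and rows downward; lengths in m; the calibration is good to about 2 mm. A picture is of the moment at which its call begins: read the wrist's pose just before it.
- r.job_done(): hands the job in, once; it reports no verdict.
The state is a dict: "time": time; "joint_positions": joint angles; "joint_velocities": joint speeds; "effort": joint torques, N m; "tcp_pos": TCP position; "ee_rot": TCP orientation; "force": force on the tool from outside, world axes, zero at the start; "torque": the same for the moment, N m; "width": finger opening in m.
Only numpy, scipy, OpenCV 4.12 (cv2) and the standard library are available. Lean on these libraries where they do the work, as an engineer would, in place of code of your own. Each camera call takes 0.05 s, during which the arm holds its last target.

### The job

Two of the three small amber bottles on the rubber bar mat are already closed. Take the loose push-on cap from the counter, press it straight down onto the open bottle until it clicks, and keep pressing firmly for about a second after the click so that it is fully home and level all round. Then check that it holds: lift the bottle by its cap alone, about a hand's breadth clear of the mat, and finish still holding it there, upright and still; do not knock over the open bottle or push the two closed ones about.

Things in the scene. Friction and masses are not known exactly. Their poses are not given: they have to be found in the camera images.
- snap_cap: the loose push-on cap: black plastic cup, ribbed side, 46 mm in diameter, 23 mm high, 40 g, on the counter with its open side down. Origin at the centre of its lower edge, z up to its closed top; yaw does not matter. The rigid skirt is 3 mm thick, 40 mm wide inside; six small sprung teeth, 7 mm above its edge, reach in to 31.6 mm across. Grip it across the 46 mm.
- cap_seat (a point): point on the cap's axis on the inner face of its top, 19 mm above its lower edge and 4 mm below its outer top; it meets bottle_mouth when the cap is fully home, its lower edge then 117 mm above the bottle's underside. A cap centred within 3 mm guides itself on.
- open_bottle: the bottle without a cap: amber glass, blank paper label, 136 mm high, loose on the mat, 0.29 to 0.45 kg. Origin at the centre of its underside, z up along its axis; yaw does not matter. Body 58 mm in diameter up to 76 mm, shoulder up to 99 mm, neck 30 mm in diameter up to 122 mm, then a bead 36 mm in diameter (widest 127 to 128.5 mm up) tapering to the 28 mm wide rim at 136 mm.
- bottle_mouth (a point): centre of the open bottle's rim, 136 mm above its underside. A cap coming down drops freely over the rim; its teeth meet the bead about 9 mm above home, resistance grows to 7 to 20 N about 5 mm above home, then drops suddenly (the click: the teeth draw cap and bottle together, so the bottle may hop up to a cap that is held); pressed on down, the cap stops hard on the rim. Pulling off takes 10 N or more.
- capped_bottle_1: one of the two closed bottles on the mat: the same bottle with the same cap on, 140 mm high over all, loose, to be left alone. Origin at the centre of its underside.
- capped_bottle_2: the other closed bottle, the same.
- bar_mat: black ribbed rubber bar mat, 150 mm along its x and 390 mm along its y, 8 mm thick, fixed to the counter; the three bottles stand in a row along its y, about 125 mm apart, in any order. Origin at the centre of its underside, on the counter.
Things that resemble listed ones, but are neither listed nor needed, are in the scene too. What is shaped like the open_bottle but red or yellow is not meant. Of the things that look like the snap_cap, the larger one is meant.

How it is judged:
On the way:
1. the cap has clicked fully home on the open bottle and is still pressed down, so that the bottle bears on the mat with more than 8 N (its own weight of 3 to 4.5 N included), the bottle standing upright (distance between cap_seat and bottle_mouth below 0.0025 m and angle between the z axis of snap_cap and the z axis of open_bottle, either way round below 0.07 rad and contact force between open_bottle and bar_mat above 8 N and angle between open_bottle's own z axis and vertical below 0.15 rad), for 0.3 s.
At the end, for the whole second after the job is handed in: The cap is home (inner face within 2.5 mm of the rim, level to 0.07 rad); the fingers hold the cap and do not touch the bottle, which hangs upright (0.2 rad) and still, its underside 50 to 250 mm above the counter, touching neither mat nor closed bottles (distance between cap_seat and bottle_mouth below 0.0025 m and angle between the z axis of snap_cap and the z axis of open_bottle, either way round below 0.07 rad and height (world z) of open_bottle between 0.05 and 0.25 m and angle between open_bottle's own z axis and vertical below 0.2 rad and contact force between the fingers and snap_cap above 1.5 N and contact force between the fingers and open_bottle below 0.5 N and contact force between open_bottle and bar_mat below 0.1 N and contact force between open_bottle and capped_bottle_1 below 0.1 N and contact force between open_bottle and capped_bottle_2 below 0.1 N and linear speed of open_bottle below 0.03 m/s); the arm keeps its last pose, push and grip.
It fails at once if a closed bottle is pushed more than 20 mm or tipped (distance of any of capped_bottle_1, capped_bottle_2 from where it was at the start of the episode above 0.02 m or angle between any of capped_bottle_1, capped_bottle_2's own z axis and vertical above 0.3 rad).
It fails at once if the open bottle is tipped over (angle between open_bottle's own z axis and vertical above 0.5 rad).
It also fails if it takes over 48 s, if anything falls off the work surface, if the arm or the gripper's body presses on something with over 40 N, if the wrist force passes 120 N, or if a joint passes its speed limit or range.

## Working session

There is one attempt and no reset: what is moved stays moved. The work goes in short steps, Python scripts to look and compute and a tool call to move; the robot and the scene stay as the last step left them, time stands still between calls to the robot, and variables do not carry over. Pictures are saved under pics/ and viewed, and the job is handed in when it is done.

Besides the shell and the picture viewer there is one more tool, called after "Call:" as name(argument=value, ...) on one line, values as JSON. play_rows: Moves the arm, as the interface text tells. Its arguments: {"type":"object","properties":{"increments":{"type":"array","items":{"type":"number"}},"force":{"type":"number"}},"required":["increments"]}

```bash
mkdir -p pics; ls
python3 - <<'E'
from bench import r
import cv2,numpy as np,pickle
o=r.get_obs()
print({k:np.round(v,3) for k,v in o.items()})
for n in ("scene","top"):
    c=r.capture(n); cv2.imwrite(f"pics/{n}0.png",c["img"][:,:,::-1]); pickle.dump(c,open(f"{n}0.pkl","wb"))
    print(n,c["K"],c["dist"],c["extrinsics"])
E
```

```text
pics
{'time': np.float64(0.0), 'joint_positions': array([ 1.098,  0.131,  1.489,  0.   ,  1.523, -0.085]), 'joint_velocities': array([ 0.   ,  0.   , -0.001,  0.001,  0.001,  0.   ]), 'effort': array([-1.0000e-03, -5.6938e+01, -5.0056e+01, -0.0000e+00,  1.5000e-02,
        0.0000e+00]), 'tcp_pos': array([0.227, 0.555, 0.23 ]), 'ee_rot': array([-0.   ,  0.193,  0.981, -0.001]), 'force': array([-0.299,  0.656,  0.055]), 'torque': array([-0.012, -0.045, -0.041]), 'width': np.float64(0.086)}
scene [[551.92941556   0.         314.32788435]
 [  0.         551.92941556 230.85912715]
 [  0.           0.           1.        ]] [0.03900344 0.         0.         0.         0.        ] [[ 0.85983232 -0.38985748  0.32969613  0.08745439]
 [-0.51056179 -0.66142371  0.54940453 -0.447442  ]
 [ 0.00387937 -0.64072601 -0.76775981  1.01531405]
 [ 0.          0.          0.          1.        ]]
top [[451.8484324    0.         323.00639566]
 [  0.         451.8484324  243.17465688]
 [  0.           0.           1.        ]] [0.00459482 0.         0.         0.         0.        ] [[ 0.46413643 -0.80034965  0.37949678  0.00423735]
 [-0.88569415 -0.41397714  0.21016374 -0.03264378]
 [-0.01110148 -0.43366272 -0.90100688  1.12912023]
 [ 0.          0.          0.          1.        ]]
```

View pics/scene0.png

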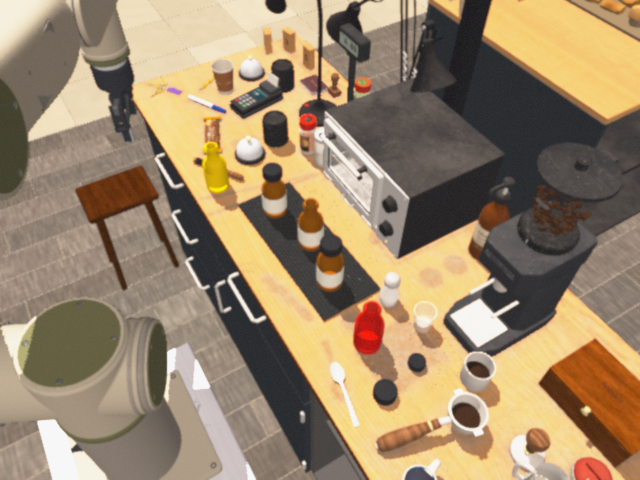

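View pics/top0.png

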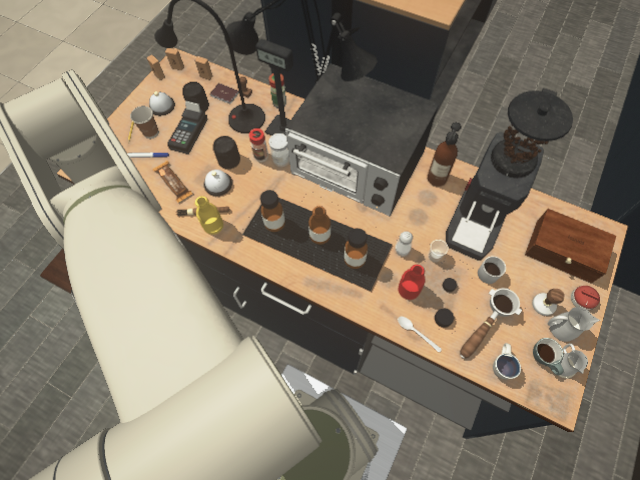

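The bottles on the mat in scene: closed at (274,190) and (330,265), open in the middle at (311,225). Cap-like things: (385,392) is larger and (417,363) smaller. I'll enlarge and measure them.

```bash
cat > h.py <<'E'
import cv2,numpy as np
def px2w(c,u,v,z=None,T=None):
    T=c["extrinsics"] if T is None else T
    p=cv2.undistortPoints(np.array([[[u,v]]],float),c["K"],c["dist"])[0,0]
    d=np.array([p[0],p[1],1.]); 
    if z is None:
        return T[:3,:3]@(d*c["range_z"][int(round(v)),int(round(u))])+T[:3,3]
    D=T[:3,:3]@d; return T[:3,3]+D*(z-T[2,3])/D[2]
def cloud(c,T=None):
    T=c["extrinsics"] if T is None else T
    H,W=c["range_z"].shape
    uv=np.stack(np.meshgrid(np.arange(W),np.arange(H)),-1).reshape(-1,1,2).astype(float)
    p=cv2.undistortPoints(uv,c["K"],c["dist"])[:,0]
    z=c["range_z"].reshape(-1,1)
    P=np.hstack([p*z,z])@T[:3,:3].T+T[:3,3]
    P[z[:,0]==0]=np.nan
    return P.reshape(H,W,3)
E
python3 - <<'E'
import pickle,cv2,numpy as np
from h import *
S=pickle.load(open("scene0.pkl","rb"));T=pickle.load(open("top0.pkl","rb"))
a=cv2.resize(S["img"][335:425,350:450,::-1],(400,360),interpolation=2)
b=cv2.resize(S["img"][170:310,240:360,::-1],(386,450),interpolation=2)
im=np.zeros((450,790,3),np.uint8); im[:360,:400]=a; im[:,402:788]=b; cv2.imwrite("pics/crop.png",im)
for c,pts in((S,[(385,387),(385,400),(417,360),(272,171),(311,203),(331,244),(370,400)]),(T,[(445,316),(450,284),(270,198),(319,211),(357,236)])):
    for p in pts: print(p,np.round(px2w(c,*p),4))
E
```

```text
(385, 387) [ 0.4334 -0.1347  0.0201]
(385, 400) [ 0.4177 -0.1562  0.0227]
(417, 360) [ 0.5219 -0.1196  0.0155]
(272, 171) [0.4664 0.3699 0.1504]
(311, 203) [0.5011 0.2566 0.1315]
(331, 244) [0.473  0.1293 0.144 ]
(370, 400) [ 0.4001 -0.1357  0.0019]
(445, 316) [ 0.4312 -0.1412  0.0227]
(450, 284) [ 0.5199 -0.1223  0.0176]
(270, 198) [0.4704 0.3764 0.1436]
(319, 211) [0.5044 0.2536 0.1227]
(357, 236) [0.4728 0.132  0.1473]
```

View pics/crop.png

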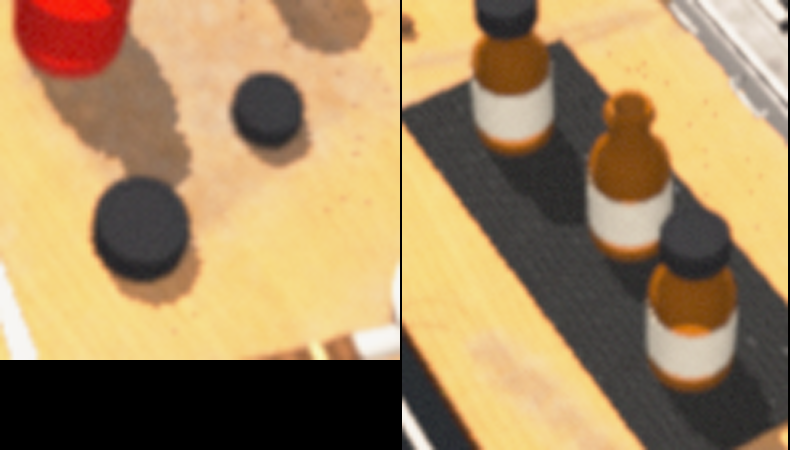

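The cap meant is the larger one, at scene (385,391). It is closed side up and its top is at z≈0.023, as it should be. The smaller one at (417,361) is a decoy. The open bottle is the amber uncapped one in the middle. Next I fit the centres and check clearances.

Run:
```python
import pickle,cv2,numpy as np
from h import *
S=pickle.load(open("scene0.pkl","rb"));T=pickle.load(open("top0.pkl","rb"))
def circ(P):
    A=np.c_[2*P[:,:2],np.ones(len(P))]; s=np.linalg.lstsq(A,(P[:,:2]**2).sum(1),rcond=None)[0]
    return s[:2],np.sqrt(s[2]+s[0]**2+s[1]**2)
for n,c in (("S",S),("T",T)):
    P=cloud(c); g=c["img"].max(2)
    for nm,x,y,z0,z1 in (("cap",.43,-.142,.017,.03),("small",.52,-.12,.012,.03),("cb1",.468,.373,.14,.155),("cb2",.473,.131,.14,.155),("open",.49,.25,.115,.15),("openall",.49,.25,.02,.08)):
        m=(abs(P[...,0]-x)<.04)&(abs(P[...,1]-y)<.04)&(P[...,2]>z0)&(P[...,2]<z1)
        Q=P[m]
        if len(Q)==0: print(n,nm,0);continue
        print(n,nm,len(Q),"mean",Q.mean(0).round(4),"mid",((Q.max(0)+Q.min(0))/2).round(4),"ext",np.ptp(Q,0).round(4))
    red=(c["img"][...,0]>120)&(c["img"][...,1]<50)&(P[...,0]<.5)&(P[...,0]>.3)&(P[...,1]<0)
    print("red",P[red].mean(0).round(3),P[red].min(0).round(3),P[red].max(0).round(3))
    G=np.zeros((9,16))
    for i in range(9):
        for j in range(16):
            m=(abs(P[...,0]-(.35+.04*i))<.02)&(abs(P[...,1]-(-.24+.04*j))<.02); G[i,j]=np.nanmax(P[m][:,2]) if m.any() else -1
    print((G*1000).astype(int))
```

```text
S cap 436 mean [ 0.4297 -0.1398  0.021 ] mid [ 0.4305 -0.1389  0.0228] ext [0.0463 0.0451 0.0115]
S small 235 mean [ 0.5203 -0.1206  0.0157] mid [ 0.5204 -0.1201  0.0162] ext [0.034  0.0357 0.0078]
S cb1 254 mean [0.4705 0.379  0.1461] mid [0.4708 0.38   0.1453] ext [0.0454 0.0434 0.0105]
S cb2 344 mean [0.4737 0.1311 0.1461] mid [0.4749 0.1322 0.1459] ext [0.0473 0.0448 0.0118]
S open 236 mean [0.4943 0.2471 0.1339] mid [0.4953 0.2488 0.1313] ext [0.0345 0.0336 0.0315]
S openall 413 mean [0.4836 0.231  0.0517] mid [0.4917 0.2401 0.05  ] ext [0.0516 0.0441 0.0599]
red [ 0.453 -0.043  0.079] [ 0.433 -0.062  0.005] [ 0.483 -0.01   0.139]
[[ 27  29   9  12  12   6   3   3   4   5   4   5   4   5   6   5]
 [ 35  33  23  23  10   8   3   4   4   5  12   8  11  14  11  11]
 [ 40  32  25  28   4 133  93  10  11  98  90  12  13  11  12 148]
 [ 52   4  19  20  76 138 136  11  12 151 150  78 145 144  15 150]
 [ 56  51   3  20   4  83   3   9  11 150 147  87 147 145  12 147]
 [ 53  50   3  19  57  59  88  91  11  12  12  11  10  10   4  10]
 [ 59  57  57   4  60  62  81  87   4   5   3 201 201 
[... 206 characters left out ...]
415  0.023 ] ext [0.0444 0.0459 0.0106]
T small 138 mean [ 0.5197 -0.1227  0.017 ] mid [ 0.52   -0.1226  0.0172] ext [0.0354 0.0343 0.0096]
T cb1 249 mean [0.4678 0.3782 0.1462] mid [0.4686 0.3785 0.1464] ext [0.0466 0.0472 0.0121]
T cb2 260 mean [0.4719 0.1293 0.1467] mid [0.473  0.1301 0.1461] ext [0.0447 0.0447 0.0106]
T open 159 mean [0.4927 0.246  0.1347] mid [0.4931 0.247  0.1314] ext [0.0341 0.0337 0.0328]
T openall 213 mean [0.474  0.2362 0.0516] mid [0.4815 0.2442 0.05  ] ext [0.0361 0.0538 0.059 ]<stdin>:15: RuntimeWarning: Mean of empty slice.
  ret = um.true_divide(
Traceback (most recent call last):
ValueError: zero-size array to reduction operation minimum which has no identity
```

```bash
cat >> h.py <<'E'
from scipy.spatial.transform import Rotation as Ro
def Rt(o): 
    q=o["ee_rot"]; return Ro.from_quat([q[1],q[2],q[3],q[0]])
def delta(o,p): return (Rt(o).inv().apply(np.array(p)-o["tcp_pos"])*1000).round(1)
E
python3 - <<'E'
from bench import r
from h import *
o=r.get_obs(); print(o["ee_rot"],o["tcp_pos"],Rt(o).as_matrix().round(4)); print(delta(o,[.43,-.14,.231]),delta(o,[.43,-.14,.15]))
E
```

```text
[-2.16141882e-04  1.92674683e-01  9.81262309e-01 -8.37197331e-04] [0.22663124 0.55499357 0.230333  ] [[-9.258e-01  3.781e-01 -7.000e-04]
 [ 3.781e-01  9.258e-01 -1.600e-03]
 [ 1.000e-04 -1.700e-03 -1.000e+00]]
[-4.511e+02 -5.665e+02  3.000e-01] [-451.1 -566.4   81.3]
```

Call:
play_rows(increments=[1,-12,-15,0,0,0,0,1,-36,-45,0,0,0,0,1,-62,-78,0,0,0,0,1,-88,-111,0,0,0,0,1,-114,-144,0,0,0,0,1,-140,-177,0,0,0,0,1,-166,-210,0,0,0,0,1,-192,-243,0,0,0,0,1,-218,-276,0,0,0,0,1,-244,-309,0,0,0,0,1,-270,-342,0,0,0,0,1,-296,-375,0,0,0,0,1,-322,-408,0,0,0,0,1,-348,-440,0,0,0,0,1,-374,-472,0,0,0,0,1,-400,-504,20,0,0,0,1,-424,-534,40,0,0,0,1,-444,-558,65,0,0,0,1,-451,-566,81,0,0,0,1,-451,-566,81,0,0,0])

```text
time: 2.6
tcp_pos: [0.4292, -0.1386, 0.1487]
ee_rot: [-0.002, 0.193, 0.981, 0.001]
force: [0.3, 0.2, 0.5]
width: 0.0854
```

Run:
```python
from bench import r
from h import *
import pickle
o=r.get_obs(); print({k:np.round(v,4) for k,v in o.items()})
c=r.capture("wrist"); cv2.imwrite("pics/w1.png",c["img"][:,:,::-1]); pickle.dump((o,c),open("w1.pkl","wb"))
print(c["mount"].round(3),c["K"],c["dist"])
```

```text
{'time': np.float64(2.6), 'joint_positions': array([-4.2630e-01, -2.2570e-01,  1.9852e+00,  2.0000e-04,  1.3857e+00,
       -1.6083e+00]), 'joint_velocities': array([ 0.0249, -0.0376, -0.022 ,  0.004 ,  0.0241,  0.0088]), 'effort': array([ -1.0347, -35.4119, -48.1326,  -0.1655,  -0.5326,  -0.216 ]), 'tcp_pos': array([ 0.4292, -0.1386,  0.1487]), 'ee_rot': array([-1.800e-03,  1.932e-01,  9.812e-01,  5.000e-04]), 'force': array([0.2768, 0.2373, 0.4546]), 'torque': array([-0.0374,  0.0046,  0.0533]), 'width': np.float64(0.0854)}
[[ 0.001 -0.951 -0.308  0.079]
 [ 1.     0.001 -0.    -0.   ]
 [ 0.001 -0.308  0.951 -0.143]
 [ 0.     0.     0.     1.   ]] [[338.33672522   0.         318.8976335 ]
 [  0.         338.33672522 238.89898444]
 [  0.           0.           1.        ]] [-0.03881345  0.          0.          0.          0.        ]
```

View pics/w1.png

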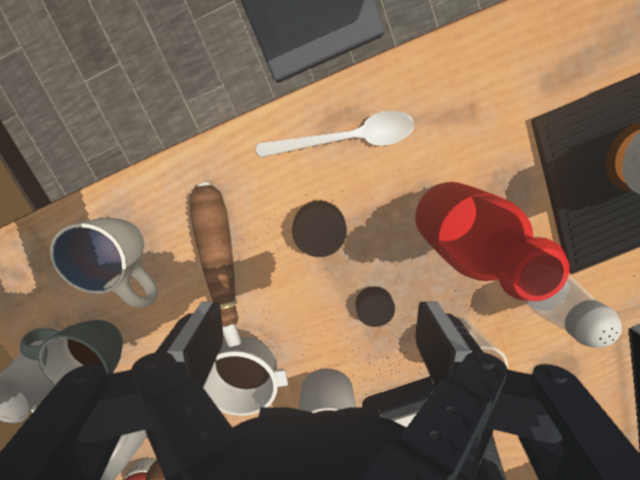

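The wrist view shows the cap at (319,228). The small decoy is at (375,306), the red bottle at the right, and the handle at (213,240) is about 70 mm to the left.

Run:
```python
from h import *
import pickle
o,c=pickle.load(open("w1.pkl","rb"))
T=np.eye(4);T[:3,:3]=Rt(o).as_matrix();T[:3,3]=o["tcp_pos"]; T=T@c["mount"]
P=cloud(c,T)
Q=P[(abs(P[...,0]-.43)<.04)&(abs(P[...,1]+.14)<.04)&(P[...,2]>.017)&(P[...,2]<.03)]
print(len(Q),Q.mean(0),(Q.max(0)+Q.min(0))/2,np.ptp(Q,0))
R=Rt(o).as_matrix()
t=((P-np.array([.43,-.141,0]))@R)*1000
m=(abs(t[...,0])<20)&(abs(t[...,1])<100)&(P[...,2]>.006)
y=t[m][:,1];h=P[m][:,2]*1000
for k in range(-100,100,10):
    s=(y>=k)&(y<k+10); print(k,s.sum(),h[s].max().round() if s.any() else '')
for p in [(.43,-.1408,.05),(.43,-.1408,.002)]: print(delta(o,p))
```

```text
2304 [ 0.4291025  -0.13918817  0.02279406] [ 0.43026976 -0.13958732  0.02146909] [0.04623763 0.0458757  0.00889735]
-100 472 37.0
-90 668 38.0
-80 899 236.0
-70 5803 245.0
-60 5982 246.0
-50 4649 227.0
-40 2162 239.0
-30 3087 248.0
-20 2123 248.0
-10 3507 246.0
0 3570 243.0
10 2542 247.0
20 2643 247.0
30 2601 243.0
40 4564 231.0
50 2737 245.0
60 8506 246.0
70 1664 242.0
80 1159 90.0
90 1418 137.0
[-2.  -1.8 98.7]
[ -2.2  -1.8 146.7]
```

Call:
play_rows(increments=[1,0,0,15,0,0,0,1,0,0,40,0,0,0,1,0,0,70,0,0,0,1,0,0,100,0,0,0,1,0,0,120,0,0,0,1,0,0,130,0,0,0,1,0,0,134,0,0,0,1,0,0,134,0,0,0,1,0,0,134,0,0,0])

```text
time: 3.78
tcp_pos: [0.4311, -0.1394, 0.0172]
ee_rot: [0.001, 0.193, 0.981, -0.0]
force: [0.3, 0.2, 0.5]
width: 0.0854
```

```bash
cat > wc.py <<'E'
import sys
from bench import r
from h import *
import pickle
n=sys.argv[1]
o=r.get_obs(); print({k:np.round(o[k],4) for k in ("time","tcp_pos","ee_rot","force","width")}); print(Rt(o).as_matrix()[:,2].round(4))
c=r.capture("wrist"); cv2.imwrite(f"pics/{n}.png",c["img"][:,:,::-1]); pickle.dump((o,c),open(f"{n}.pkl","wb"))
E
python3 wc.py w2; python3 -c "
from h import *;import pickle
o,c=pickle.load(open('w2.pkl','rb'));print(delta(o,[.4297,-.140,.0025]))"
```

```text
{'time': np.float64(3.775), 'tcp_pos': array([ 0.4311, -0.1394,  0.0172]), 'ee_rot': array([ 8.000e-04,  1.927e-01,  9.813e-01, -2.000e-04]), 'force': array([0.2575, 0.2165, 0.5087]), 'width': np.float64(0.0854)}
[ 1.6e-03 -7.0e-04 -1.0e+00]
[ 1.1 -1.1 14.7]
```

View pics/w2.png

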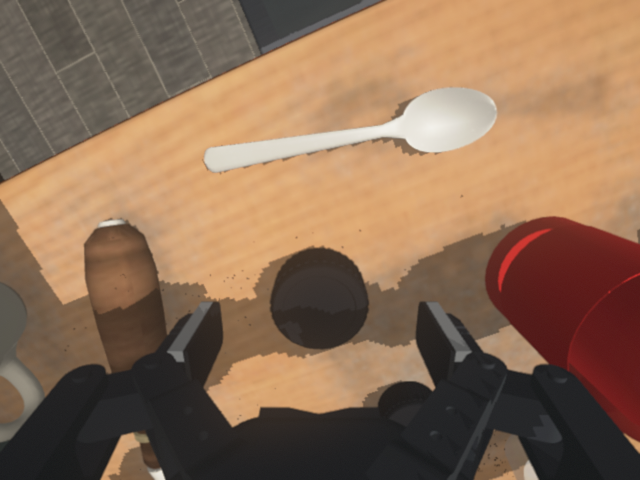

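Call:
play_rows(increments=[1,1,-1,6,0,0,0,1,1,-1,12,0,0,0,1,1,-1,14,0,0,0,1,1,-1,14,0,0,0,0.4,1,-1,14,0,0,0,0.4,1,-1,14,0,0,0,0.4,1,-1,14,0,0,0,0.4,1,-1,14,0,0,0,0.4,1,-1,14,0,0,0,0.4,1,-1,14,0,0,0,0.4,1,-1,14,0,0,0,0.4,1,-1,14,0,0,0], force=60)

```text
time: 5.32
tcp_pos: [0.4295, -0.1398, 0.003]
ee_rot: [0.0, 0.193, 0.981, -0.0]
force: [-2.6, 0.6, 6.8]
width: 0.0446
```

```bash
python3 wc.py w3
```

```text
{'time': np.float64(5.325), 'tcp_pos': array([ 0.4295, -0.1398,  0.003 ]), 'ee_rot': array([ 3.000e-04,  1.927e-01,  9.813e-01, -1.000e-04]), 'force': array([-2.6385,  0.6149,  6.8397]), 'width': np.float64(0.0446)}
[ 6.e-04 -4.e-04 -1.e+00]
```

View pics/w3.png

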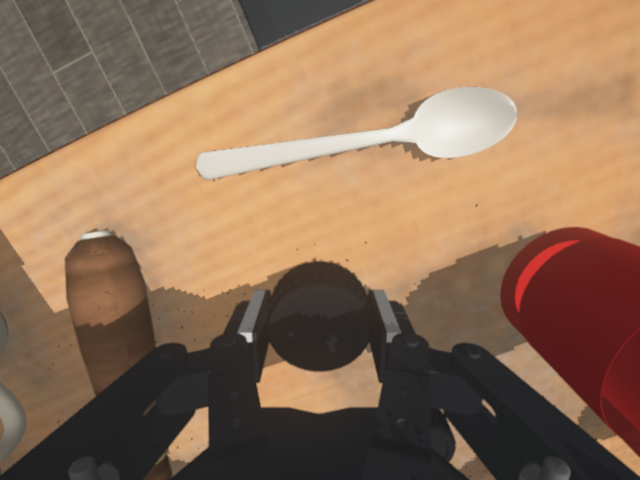

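Call:
play_rows(increments=[0.4,0,0,0,0,0,0,0.4,0,0,0,0,0,0,0.4,0,0,-10,0,0,0,0.4,0,0,-40,0,0,0,0.4,0,0,-80,0,0,0,0.4,0,0,-120,0,0,0,0.4,0,0,-160,0,0,0,0.4,0,0,-190,0,0,0,0.4,0,0,-200,0,0,0,0.4,0,0,-200,0,0,0,0.4,0,0,-200,0,0,0], force=120)

```text
time: 6.75
tcp_pos: [0.4282, -0.1392, 0.2006]
ee_rot: [-0.001, 0.193, 0.981, 0.0]
force: [-0.0, -0.6, -1.2]
width: 0.0429
```

```bash
python3 wc.py w4
python3 - <<'E'
from bench import r
from h import *
import pickle
o,c=pickle.load(open("w4.pkl","rb"))
# cloud in tool frame
P=cloud(c,c["mount"])
Q=P[(abs(P[...,0])<.035)&(abs(P[...,1])<.019)&(P[...,2]>-.035)&(P[...,2]<-.005)]
print(len(Q),"mid",(Q.max(0)+Q.min(0))/2,"ext",np.ptp(Q,0),"z med",np.median(Q[:,2]))
top=Q[abs(Q[:,2]-np.median(Q[:,2]))<.004]
A=np.c_[top[:,:2],np.ones(len(top))];print("plane",np.linalg.lstsq(A,top[:,2],rcond=None)[0],"x range",np.percentile(top[:,0],[0,1,99,100]))
S=r.capture("scene");pickle.dump((r.get_obs(),S),open("s4.pkl","wb"))
P=cloud(S);o=r.get_obs();t=(P-o["tcp_pos"])@Rt(o).as_matrix()
m=(abs(t[...,0])<.03)&(abs(t[...,1])<.03)&(abs(t[...,2])<.04)
v,u=np.nonzero(m);print(u.min(),u.max(),v.min(),v.max())
x,y=int(u.mean()),int(v.mean())
cv2.imwrite("pics/s4.png",cv2.resize(S["img"][max(0,y-60):y+60,max(0,x-60):x+60,::-1],(600,600),interpolation=2))
E
```

```text
{'time': np.float64(6.75), 'tcp_pos': array([ 0.4282, -0.1392,  0.2006]), 'ee_rot': array([-1.300e-03,  1.927e-01,  9.813e-01,  3.000e-04]), 'force': array([-0.0023, -0.5531, -1.2188]), 'width': np.float64(0.0429)}
[-0.0024  0.0011 -1.    ]
8299 mid [-1.80557591e-04  3.72252010e-07 -1.35426379e-02] ext [0.04520538 0.03799497 0.01708436] z med -0.01936040913467213
plane [ 0.01894274  0.00028844 -0.01940729] x range [-0.02278325 -0.02095918  0.02115745  0.02221245]
382 407 319 359
```

View pics/w4.png

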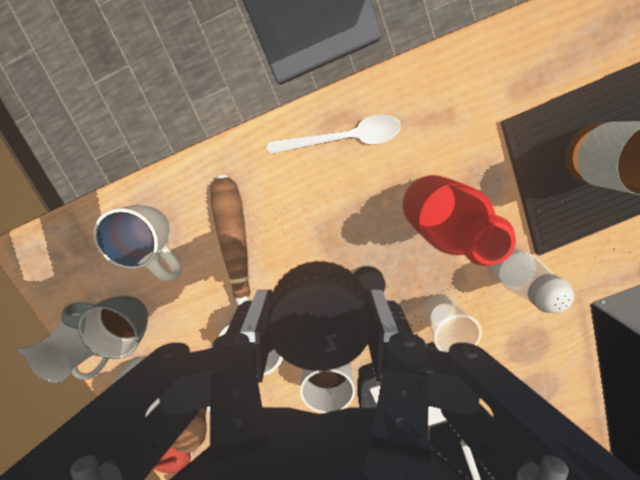

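View pics/s4.png

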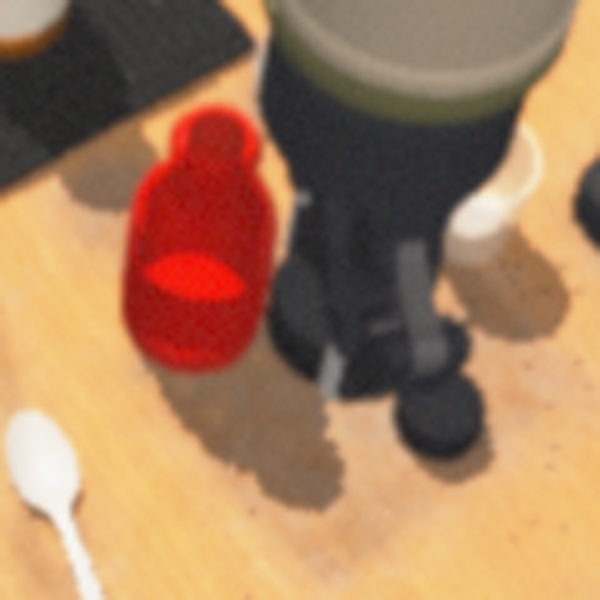

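Run:
```python
from bench import r
from h import *
o=r.get_obs();print(delta(o,[.535,.230,.235]))
```

```text
[ 40.9 382.2 -34.2]
```

Call:
play_rows(increments=[0.4,1,10,-15,0,0,0,0.4,4,35,-34,0,0,0,0.4,7,65,-34,0,0,0,0.4,11,100,-34,0,0,0,0.4,15,140,-34,0,0,0,0.4,19,180,-34,0,0,0,0.4,24,220,-34,0,0,0,0.4,28,260,-34,0,0,0,0.4,32,300,-34,0,0,0,0.4,36,335,-34,0,0,0,0.4,39,360,-34,0,0,0,0.4,41,375,-34,0,0,0,0.4,41,382,-34,0,0,0,0.4,41,382,-34,0,0,0,0.4,41,382,-34,0,0,0,0.4,41,382,-34,0,0,0])

```text
time: 8.85
tcp_pos: [0.5356, 0.2289, 0.2364]
ee_rot: [0.0, 0.193, 0.981, -0.0]
force: [-0.4, 0.5, -0.4]
width: 0.0426
```

```bash
python3 wc.py w5
python3 - <<'E'
from h import *
import pickle
o,c=pickle.load(open("w5.pkl","rb"))
T=np.eye(4);T[:3,:3]=Rt(o).as_matrix();T[:3,3]=o["tcp_pos"]; T=T@c["mount"]
P=cloud(c,T)
for z0,z1 in ((.12,.14),(.132,.138),(.138,.15),(.141,.147)):
    Q=P[(abs(P[...,0]-.49)<.035)&(abs(P[...,1]-.247)<.035)&(P[...,2]>z0)&(P[...,2]<z1)]
    if len(Q):print(z0,len(Q),(Q.max(0)+Q.min(0))/2,np.ptp(Q,0))
q=T[:3,:3].T@(np.array([.493,.247,.144])-T[:3,3]);print(c["K"]@(q/q[2]))
E
```

```text
{'time': np.float64(8.85), 'tcp_pos': array([0.5356, 0.2289, 0.2364]), 'ee_rot': array([ 1.000e-04,  1.931e-01,  9.812e-01, -0.000e+00]), 'force': array([-0.4321,  0.5004, -0.4041]), 'width': np.float64(0.0426)}
[ 1.e-04 -1.e-04 -1.e+00]
0.12 421 [0.49514455 0.24954889 0.12999649] [0.03516485 0.03558932 0.01997015]
0.132 147 [0.49514455 0.24954889 0.13508384] [0.03516485 0.03558932 0.00582894]
0.138 1091 [0.49487553 0.24948815 0.1422192 ] [0.03440043 0.03482109 0.00842609]
0.141 842 [0.49462448 0.2497537  0.14372408] [0.03224187 0.03231229 0.00541633]
[320.27796203 178.5050994    1.        ]
```

View pics/w5.png

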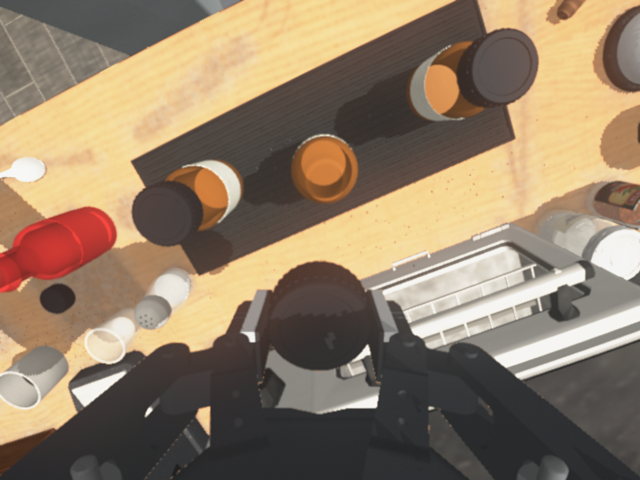

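Run:
```python
from h import *
import pickle
o,c=pickle.load(open("w5.pkl","rb"))
cv2.imwrite("pics/w5c.png",cv2.resize(c["img"][120:220,270:380,::-1],(660,600),interpolation=2))
T=np.eye(4);T[:3,:3]=Rt(o).as_matrix();T[:3,3]=o["tcp_pos"]; T=T@c["mount"]
for p in ((.494,.2486,.144),(.495,.2495,.144)):
    print(cv2.projectPoints(np.array([p]),*[cv2.Rodrigues(T[:3,:3].T)[0],-T[:3,:3].T@T[:3,3]],c["K"],c["dist"])[0].ravel())
print(delta(o,(.494,.2486,.16)))
```

```text
[322.95822695 179.04473407]
[324.7015805  179.89207242]
[45.9  2.5 76.4]
```

View pics/w5c.png

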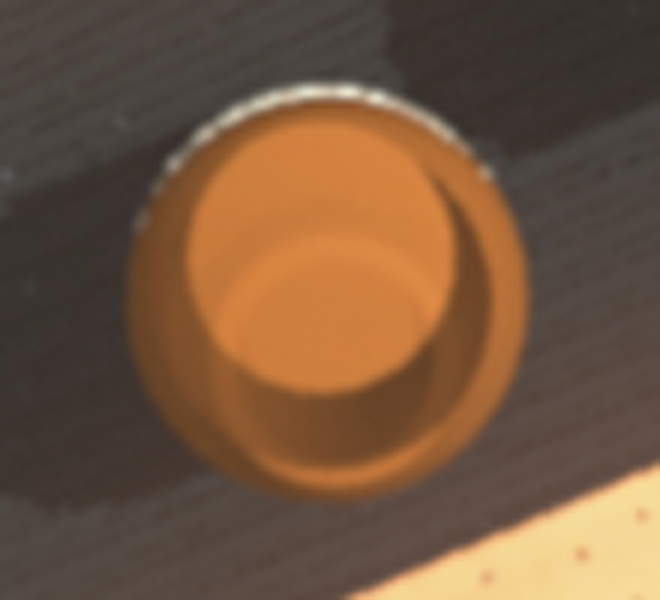

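Run:
```python
from h import *
import pickle
o,c=pickle.load(open("w5.pkl","rb"))
T=np.eye(4);T[:3,:3]=Rt(o).as_matrix();T[:3,3]=o["tcp_pos"]; T=T@c["mount"]
P=cloud(c,T)
z=P[120:220,270:380,2]
im=np.clip(np.nan_to_num(z)*255/.16,0,255).astype(np.uint8)
cv2.imwrite("pics/w5d.png",cv2.resize(cv2.applyColorMap(im,cv2.COLORMAP_JET),(660,600),interpolation=0))
for a,b in ((.13,.15),(.142,.15)):
    m=(P[...,2]>a)&(P[...,2]<b); m[:120]=0;m[220:]=0;m[:,:285]=0;m[:,365:]=0
    v,u=np.nonzero(m);print(a,cv2.minEnclosingCircle(np.c_[u,v].astype(np.float32)),len(u))
    Q=P[m];(cx,cy),rr=cv2.minEnclosingCircle((Q[:,:2]).astype(np.float32));print(cx,cy,rr,np.median(Q[:,2]))
```

```text
0.13 ((324.7055969238281, 178.0073699951172), 25.026226043701172) 1255
0.49530908465385437 0.2495420277118683 0.017962420359253883 0.14312278699474798
0.142 ((324.67340087890625, 178.9560546875), 22.762414932250977) 743
0.4948514699935913 0.24953524768352509 0.01597164385020733 0.14430881576812687
```

View pics/w5d.png

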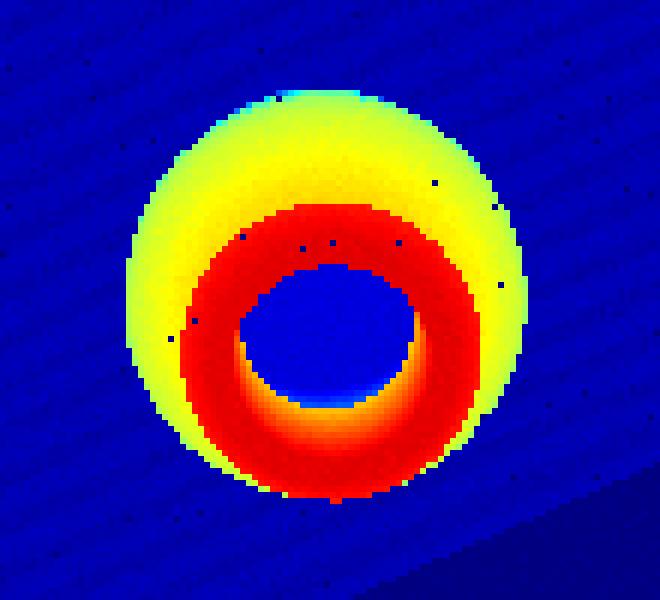

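Call:
play_rows(increments=[0.4,8,1,0,0,0,0,0.4,25,2,0,0,0,0,0.4,38,3,0,0,0,0,0.4,44,3,8,0,0,0,0.4,45.5,3.2,25,0,0,0,0.4,45.5,3.2,45,0,0,0,0.4,45.5,3.2,58,0,0,0,0.4,45.5,3.2,62,0,0,0,0.4,45.5,3.2,62,0,0,0,0.4,45.5,3.2,62,0,0,0])

```text
time: 10.15
tcp_pos: [0.4952, 0.2498, 0.1751]
ee_rot: [0.001, 0.193, 0.981, 0.0]
force: [-0.1, -0.2, 0.4]
width: 0.0427
```

```bash
python3 wc.py w6
python3 - <<'E'
from h import *
from bench import r
o=r.get_obs();print(o["tcp_pos"],delta(o,(.4946,.2491,.160)))
S=r.capture("scene");P=cloud(S);cv2.imwrite("pics/s6.png",cv2.resize(S["img"][140:300,230:380,::-1],(562,600),interpolation=2))
E
```

```text
{'time': np.float64(10.15), 'tcp_pos': array([0.4952, 0.2498, 0.1751]), 'ee_rot': array([5.000e-04, 1.928e-01, 9.812e-01, 3.000e-04]), 'force': array([-0.0729, -0.1795,  0.3753]), 'width': np.float64(0.0427)}
[ 1.2e-03  4.0e-04 -1.0e+00]
[0.49519644 0.2498697  0.17516395] [ 0.3 -1.  15.2]
```

View pics/s6.png

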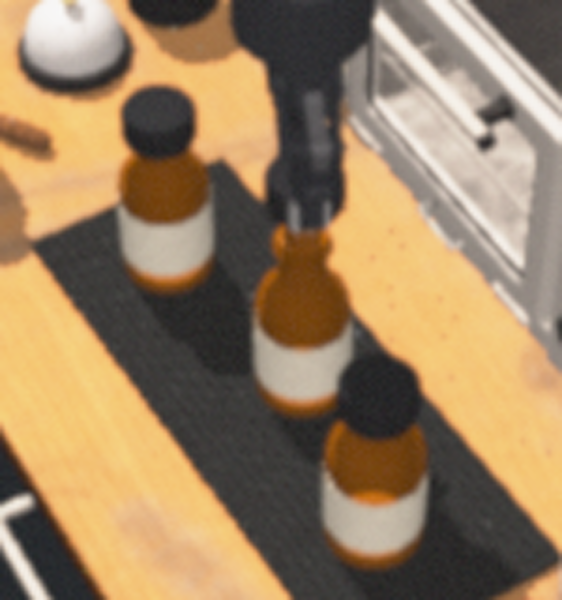

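View pics/w6.png

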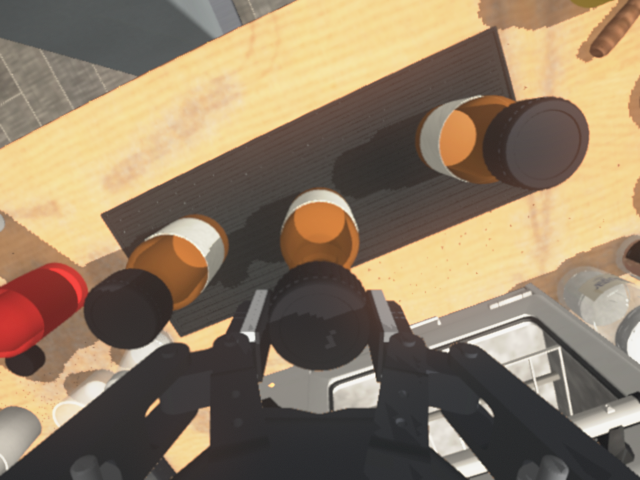

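Call:
play_rows(increments=[0.4,0,-0.6,8,0,0,0,0.4,0,-0.6,18,0,0,0,0.4,0,-0.6,26,0,0,0,0.4,0,-0.6,31,0,0,0,0.4,0,-0.6,33,0,0,0,0.4,0,-0.6,33,0,0,0])

```text
time: 11.0
tcp_pos: [0.4944, 0.2492, 0.1413]
ee_rot: [0.0, 0.193, 0.981, 0.0]
force: [0.4, -0.1, -0.2]
width: 0.0428
```

Call:
play_rows(increments=[0.4,0,0,2,0,0,0,0.4,0,0,4,0,0,0,0.4,0,0,5,0,0,0,0.4,0,0,6,0,0,0])

```text
time: 11.5
tcp_pos: [0.495, 0.2496, 0.1363]
ee_rot: [0.001, 0.193, 0.981, 0.001]
force: [-1.6, 1.9, 7.7]
width: 0.0428
```

Call:
play_rows(increments=[0.4,0,0,1,0,0,0,0.4,0,0,2,0,0,0,0.4,0,0,2,0,0,0])

```text
time: 11.88
tcp_pos: [0.4946, 0.2493, 0.1336]
ee_rot: [0.0, 0.193, 0.981, 0.0]
force: [-0.5, 1.1, 3.4]
width: 0.0431
```

Call:
play_rows(increments=[0.4,0,0,1,0,0,0,0.4,0,0,2,0,0,0,0.4,0,0,2,0,0,0])

```text
time: 12.25
tcp_pos: [0.4937, 0.2487, 0.1302]
ee_rot: [-0.001, 0.193, 0.981, -0.001]
force: [-0.0, 0.3, -3.4]
width: 0.0429
```

Call:
play_rows(increments=[0.4,0,0,1,0,0,0,0.4,0,0,2,0,0,0,0.4,0,0,3,0,0,0,0.4,0,0,3,0,0,0])

```text
time: 12.75
tcp_pos: [0.4946, 0.2492, 0.1287]
ee_rot: [0.0, 0.193, 0.981, 0.0]
force: [-1.0, -1.2, 1.2]
width: 0.0428
```

Call:
play_rows(increments=[0.4,0,0,1,0,0,0,0.4,0,0,2,0,0,0,0.4,0,0,2,0,0,0])

```text
time: 13.12
tcp_pos: [0.4958, 0.2496, 0.1288]
ee_rot: [0.002, 0.193, 0.981, 0.001]
force: [-3.7, -2.4, 11.9]
width: 0.0429
```

Call:
play_rows(increments=[0.4,0,0,1,0,0,0,0.4,0,0,2,0,0,0,0.4,0,0,2,0,0,0])

```text
time: 13.5
tcp_pos: [0.4969, 0.25, 0.129]
ee_rot: [0.003, 0.193, 0.981, 0.002]
force: [-5.1, -2.9, 23.4]
width: 0.0429
```

Call:
play_rows(increments=[0.4,0,0,0.5,0,0,0,0.4,0,0,0.5,0,0,0,0.4,0,0,0.5,0,0,0,0.4,0,0,0.5,0,0,0,0.4,0,0,0.5,0,0,0,0.4,0,0,0.5,0,0,0,0.4,0,0,0.5,0,0,0,0.4,0,0,0.5,0,0,0,0.4,0,0,0.5,0,0,0,0.4,0,0,0.5,0,0,0,0.4,0,0,0.5,0,0,0,0.4,0,0,0.5,0,0,0])

```text
time: 15.0
tcp_pos: [0.4972, 0.2501, 0.129]
ee_rot: [0.003, 0.193, 0.981, 0.002]
force: [-6.3, -3.0, 25.7]
width: 0.0428
```

```bash
python3 wc.py w7
python3 - <<'E'
from h import *
from bench import r
import pickle
o,c=pickle.load(open("w7.pkl","rb"))
P=cloud(c,c["mount"])
Q=P[(abs(P[...,0])<.035)&(abs(P[...,1])<.019)&(P[...,2]>-.035)&(P[...,2]<-.005)]
top=Q[abs(Q[:,2]-np.median(Q[:,2]))<.004]
A=np.c_[top[:,:2],np.ones(len(top))];print("plane tool",np.linalg.lstsq(A,top[:,2],rcond=None)[0])
S=r.capture("scene");cv2.imwrite("pics/s7.png",cv2.resize(S["img"][140:300,230:380,::-1],(562,600),interpolation=2))
E
```

```text
{'time': np.float64(15.0), 'tcp_pos': array([0.4972, 0.2501, 0.129 ]), 'ee_rot': array([0.0031, 0.1926, 0.9813, 0.0018]), 'force': array([-6.3355, -2.9602, 25.684 ]), 'width': np.float64(0.0428)}
[ 0.0069  0.0024 -1.    ]
plane tool [ 0.00866401  0.00081329 -0.01948509]
```

View pics/s7.png

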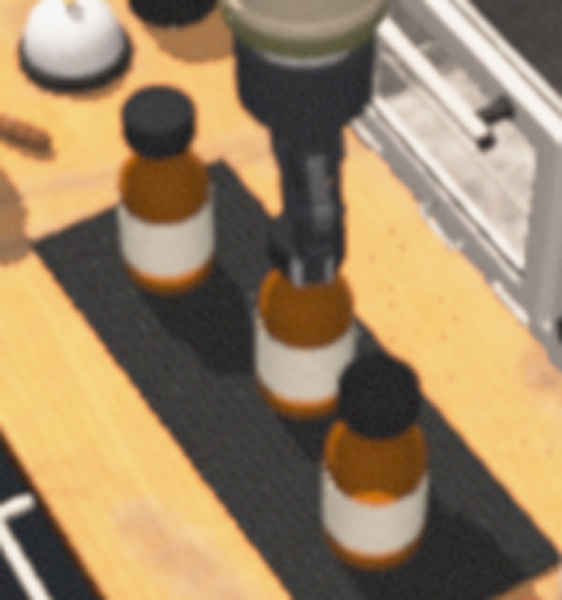

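The cap hit a hard stop at TCP z 0.129, where home should be, and was held there at about 25 N for 1.5 s. The bottle is upright. Now I lift it gently.

Call:
play_rows(increments=[0.4,0,0,-2,0,0,0,0.4,0,0,-4,0,0,0,0.4,0,0,-6,0,0,0,0.4,0,0,-9,0,0,0,0.4,0,0,-14,0,0,0,0.4,0,0,-20,0,0,0,0.4,0,0,-28,0,0,0,0.4,0,0,-37,0,0,0,0.4,0,0,-47,0,0,0,0.4,0,0,-57,0,0,0,0.4,0,0,-67,0,0,0,0.4,0,0,-77,0,0,0,0.4,0,0,-86,0,0,0,0.4,0,0,-94,0,0,0,0.4,0,0,-100,0,0,0,0.4,0,0,-103,0,0,0,0.4,0,0,-105,0,0,0,0.4,0,0,-105,0,0,0,0.4,0,0,-105,0,0,0,0.4,0,0,-105,0,0,0])

```text
time: 17.6
tcp_pos: [0.4943, 0.2491, 0.2285]
ee_rot: [-0.0, 0.193, 0.981, -0.0]
force: [-0.0, 0.2, -3.0]
width: 0.0426
```

Call:
play_rows(increments=[0.4,0,0,0,0,0,0,0.4,0,0,0,0,0,0,0.4,0,0,0,0,0,0,0.4,0,0,0,0,0,0,0.4,0,0,0,0,0,0,0.4,0,0,0,0,0,0,0.4,0,0,0,0,0,0,0.4,0,0,0,0,0,0])

```text
time: 18.6
tcp_pos: [0.4944, 0.2491, 0.2288]
ee_rot: [-0.0, 0.193, 0.981, -0.0]
force: [-0.5, 0.3, -3.4]
width: 0.0428
```

```bash
python3 wc.py w8
python3 - <<'E'
from h import *
from bench import r
import pickle
S=r.capture("scene");cv2.imwrite("pics/s8.png",cv2.resize(S["img"][120:300,230:380,::-1],(500,600),interpolation=2))
o=r.get_obs();P=cloud(S);t=(P-o["tcp_pos"])@Rt(o).as_matrix()
img=S["img"].astype(int)
m=(abs(t[...,0])<.045)&(abs(t[...,1])<.045)&(t[...,2]>.01)&(t[...,2]<.16)
Q=P[m];print(len(Q),"lowest z",np.percentile(Q[:,2],[0,1,2,5]))
for a,b in ((.115,.13),(.13,.145),(.145,.16),(.16,.18),(.2,.225)):
    q=Q[(Q[:,2]>a)&(Q[:,2]<b)]
    if len(q):print(a,len(q),((q.max(0)+q.min(0))/2).round(4),np.ptp(q,0).round(4))
E
```

```text
{'time': np.float64(18.6), 'tcp_pos': array([0.4944, 0.2491, 0.2288]), 'ee_rot': array([-0.    ,  0.1927,  0.9813, -0.    ]), 'force': array([-0.5303,  0.3305, -3.4486]), 'width': np.float64(0.0428)}
[-1.e-04 -0.e+00 -1.e+00]
1023 lowest z [0.1078324  0.111018   0.11229273 0.11637142]
0.115 108 [0.4919 0.2386 0.1225] [0.0513 0.0409 0.0147]
0.13 133 [0.4912 0.2374 0.1376] [0.0513 0.043  0.0148]
0.145 128 [0.4914 0.2361 0.1525] [0.0495 0.0399 0.0149]
0.16 179 [0.4914 0.2397 0.1702] [0.0497 0.0459 0.0196]
0.2 146 [0.4955 0.2444 0.2088] [0.0414 0.0406 0.0173]
```

View pics/s8.png

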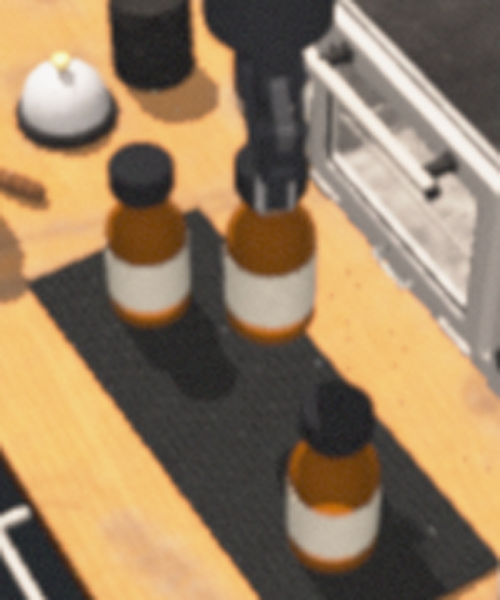

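View pics/w8.png

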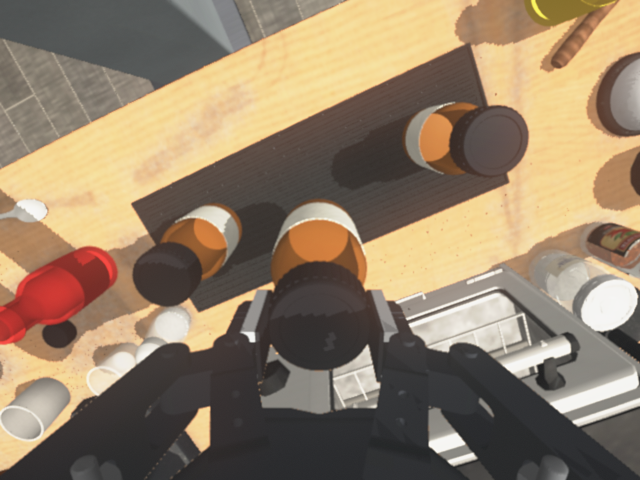

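The bottle hangs upright by its cap. Its underside is at z ≈ 0.108, the force is a steady −3.4 N, and the closed bottles have not moved. I'm handing in.

```bash
python3 -c "
from bench import r
print(r.job_done())"
```

```text
the job is handed in; nothing more can be done
None
```

I pressed the larger loose cap onto the open amber bottle (the middle one) until it clicked, and the bottle was hanging from its cap when I handed the job in. It took about 19 s of the 48 s allowed. No verdict was reported.

- **Pressing:** The force peaked at about 8 N or a little more and dropped at the click. The cap then stopped hard with the TCP at z 0.129, against a predicted 0.1286 for fully home. I held it there at about 23–26 N for 1.5 s.
- **Lift:** At the end the bottle hung upright and still, with its underside about 0.108 m above the counter. The wrist carried a steady −3.4 N, which fits the bottle's weight plus the cap. The fingers were on the cap only.
- **Closed bottles:** I never touched them, and in the last pictures they stand where they were. I checked this by eye, not by measuring.
- **Disagreements:** The cameras differed by about 2 mm on the bottle's position, so I weighted the wrist camera most. While pressing, the TCP drifted about 2.5 mm sideways; it came back during the lift. The plane I fitted to the cap's top was at most 0.02 rad off level, which is within camera accuracy.

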